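Bring a shear box up to its load ring and raise the yoke

ROBOT

A 7-joint arm with a two-finger parallel gripper is mounted at the origin on the work surface. World frame = base frame: x ahead of the robot, y to its left, z up, the work surface at z = 0. Lengths are in m, angles in rad, forces in N, time in s.
With the tool pointing down it reaches from about 0.425 to 0.95 m from the base axis. Payload 4.7 kg.
Tool frame: the origin (TCP) lies on the centre line of the jaws, within the pads' length; the fingertips stand robot.nose_length ahead of it and the grasp point (between the pads) lies 8 mm behind it (robot.nose_length is the distance from the TCP to the fingertips, in m); z points along the fingers, y is the line along which they close (so a half turn about z gives the same grasp; the last joint's range is limited). The gripper opens to 85 mm and grips with 20 to 120 N. Pads are 22 mm wide; open, the fingers measure 114 mm over their backs; the gripper's body (76 mm by 85 mm) begins 54 mm behind the grasp point. The pads swing forward as they close: fully open they stand 13 mm farther back than shut.
Start: joints at [1.27, 0.469, -0.049, 1.532, 0.024, 1.141, -0.082], TCP at [0.181, -0.65, 0.242] pointing down, gripper open.
Joint ranges: [-2.59, 2.59], [-0.33, 1.99], [-1.39, 1.29], [0.1, 2.45], [-1.04, 4.18], [0.21, 1.99], [-2.66, 2.66]. Speed limits (rad/s): [2.57, 2.57, 3.14, 3.14, 3.14, 3.14, 3.14].

INTERFACE

Orientations are given as [roll, pitch, yaw] about the fixed x, y, z axes, in that order (R = Rz(yaw) Ry(pitch) Rx(roll)).
In Python, from plant import robot gives the robot as it stands. Calls block until the motion is done:
- robot.goto(position, orientation): joint-space move of the TCP to a pose.
- robot.move_straight(position, vel=0.15, attitude=None, contact_N=None): straight line of the TCP; attitude=None keeps the orientation; vel is the mean speed in m/s. With contact_N (N) it stops when the force on the tool has changed by that much, and returns True; else False.
- robot.move_joints(angles): joint-space move.
- robot.grip(opening, strength=None): opening from 0.0 (shut) to 1.0 (fully open); strength is the grip in N (None keeps the last); returns when the fingers have stopped.
- robot.sleep(seconds).
- robot.inverse_kinematics(position, orientation): joint angles nearest the present ones, or None.
- robot.sense(): the state.
- robot.grab_frame(name): name is "scene" or "top"; returns a dict with "image" (400x640x3 uint8, red, green, blue), "range_z" (400x640 float32, m along the optical axis (not along the pixel's ray), 0 where there is no reading), "fx", "fy", "cx", "cy" (pixels), "R" (3x3) and "t" (3): a world point X has camera coordinates R X + t. Camera axes: x right, y down, z forward; pixel columns grow to the right and rows downward; lengths in m; the calibration is good to about 2 mm. A picture is of the moment at which its call begins.
A pose or a line that the arm cannot do raises robot.IKError and nothing moves.
- robot.close_job(): hands the job in; it is judged then, once.
The state is a dict: "t": time; "joint_pos": joint angles; "joint_velocities": joint speeds; "effort": joint torques, N m; "tcp_pos": TCP position; "tcp_rot": TCP orientation; "wrist_force": force on the tool from outside, world axes, zero at the start; "torque": the same for the moment, N m; "opening": opening from 0.0 (shut) to 1.0 (fully open); "gripper_force": force on a finger pad.
Only numpy, scipy, OpenCV 4.12 (cv2) and the standard library are available. Lean on these libraries where they do the work, as an engineer would, in place of code of your own. Each camera call takes 0.05 s, during which the arm holds its last target. There are 200 camera calls.

TASK

Make the near channel of the soil shear bench ready for a test, only pushing with the fingers: slide its shear box along the track until its steel nose just bears on the brass stud of the load ring, gently, so that the ring is not squeezed hard. Then push the leaning loading yoke of that channel upright against its stop, so that its screw stands over the steel ball on the box. Do not lift the box, and leave the tin, the cutting ring, the spare cap and the spanner where they lie.

Things in the scene. Friction and masses are not known exactly. Their poses are not given: they have to be found in the camera images.
- home (a point): point on the top of the machine's grey bed plate (30 mm above the bench top), on the centre line of the near channel, the one nearest the robot; the box's centre is above it when home. Axes: y along the track to the load ring, x across the track to the second channel, z up. All machine points share them. The machine is fixed; so is its second channel (x = 300 mm, already set up)
- track (a point): middle of the near channel's track, level with the bed top, 90 mm from home towards the drive. Track: two flat rails 8 mm high at x = +-36 mm and, outside them, guide lips 20 mm high with inner faces at x = +-50 mm, all 300 mm long
- thrust_end (a point): end of the fixed steel thrust screw (18 mm across, pointing to the box), 250 mm from home on the drive side, 27 mm above the bed; the blue drive box, 96 mm high, begins 35 mm behind it
- dial (a point): centre of the dial face, 66 mm above the bed, inside the load ring: a steel ring 110 mm across lying flat, 139 mm from home. Nothing of ring, dial and bracket stands higher than 72 mm above the bed
- shearbox: loose aluminium shear box, 0.9 kg, 96 x 96 x 56 mm, on the near channel's rails 60 to 130 mm short of home, on the drive side; origin: centre of underside, 8 mm above the bed; y to the ring, z up. Back face (y = -48 mm) is flat, from 4 to 56 mm up. Cap and ball rise to 74 mm, two red lock pins to 75 mm. Slides with about 2 N, 2 mm play to each guide lip
- nose (a point): foremost point of the round steel nose (8 mm radius) on the box's front, 54 mm ahead of the box's centre and 51.5 mm above the bed
- stud_tip (a point): centre of the flat brass end face (20 mm across) of the load ring's stud, facing the nose, 51.5 mm above the bed; 54 mm ahead of point home when the ring is unloaded; axes as point home. Moves back with the stud
- stud (a joint): how far the stud is pushed into the load ring, m: 0 free, 0.008 at its end; a damped spring of about 1.5 N/mm. More than 0.006 overloads the ring. The dial's red needle turns with it
- ball (a point): top of the steel ball (12 mm) on the box's brass cap, over the centre of the box, 82 mm above the bed
- yoke (a joint): lean of the near channel's loading yoke, rad: 0 upright (against its stop), growing as it leans towards the ring; starts between 0.35 and 0.58. Its pivot line runs along x, 20 mm above the bed over point home. Friction keeps it where it is left; pushing its beam takes about 5 N at most
- beam (a point): centre of the yoke's yellow cross-beam, 182 mm long (along x), 26 x 26 mm, 150 mm from the pivot line, 170 mm above the bed when upright. 14 mm steel posts join its ends (x = +-75 mm) to the pivots; a 14 mm screw passes through its middle, its black knob (28 mm across) ending 42 mm above the beam's centre
- screw_tip (a point): lower end of the yoke's screw, 74 mm from the pivot line; 12 mm above the ball when yoke and box are in place
- tin: closed aluminium sample tin, 55 mm across, 36 mm high, on the bed plate between the two channels; bystander; origin under its centre
- cutter: steel cutting ring, 67 mm across, 20 mm high, on the bed plate between the two channels; bystander; origin under its centre
- spare_cap: spare brass loading cap, 60 mm across, 18 mm high, on the bed plate between the two channels; bystander; origin under its centre
- spanner: steel spanner, 140 mm long, lying on the bed between the two channels; bystander; origin under its middle
There are look-alikes about, which are no part of the job. What is shaped like the shearbox but green is not meant.

How it is judged:
On the way, in this order (a step that is already met when the one before it is completed fails the run):
1. the box's nose bears on the stud of the load ring (y of nose in the frame of stud_tip between -0.0025 and 0.0025 m and linear speed of shearbox below 0.01 m/s), for 0.2 s.
2. the yoke stands upright (value of joint yoke below 0.05 rad), for 0.2 s.
At the end, for the whole second after the job is handed in: The box stands on its rails at rest, its nose within 2.5 mm of the stud's end face along the track and the stud pushed in by less than 4 mm; the yoke is within 0.05 rad of upright and its screw within 7 mm, seen from above, of the ball on the box (y of nose in the frame of stud_tip between -0.0025 and 0.0025 m and value of joint stud below 0.004 m and value of joint yoke below 0.05 rad and horizontal distance between screw_tip and ball below 0.007 m and angle between the y axis of shearbox and the y axis of home, either way round below 0.06 rad and height (world z) of shearbox below 0.042 m and linear speed of shearbox below 0.005 m/s); the robot touches nothing.
It fails at once if the load ring is overloaded: stud pushed in more than 6 mm (value of joint stud above 0.006 m).
It fails at once if the shear box is lifted (more than 7 mm) or tipped (height (world z) of shearbox above 0.045 m or angle between shearbox's own z axis and vertical above 0.12 rad).
It fails at once if the tin, cutting ring, spare cap or spanner is moved more than 15 mm (distance of any of tin, cutter, spare_cap, spanner from where it was at the start of the episode above 0.015 m).
It also fails if it takes over 61 s, if anything falls off the work surface, if the arm or the gripper's body presses on something with over 40 N, if the wrist force passes 120 N, or if a joint passes its speed limit or range.

## Working session

There is one attempt and no reset: what is moved stays moved. The work goes in short steps, each a Python script; the robot and the scene stay as the last script left them, time stands still between calls to the robot, and variables do not carry over. Pictures are saved under pics/ and viewed, at most 10 in all, crops included, and the job is handed in when it is done.

```bash
ls; mkdir -p pics; python3 - <<'E'
from plant import robot
import numpy as np, cv2
for n in("scene","top"):
    f=robot.grab_frame(n); np.savez(f"pics/{n}0.npz",**f); cv2.imwrite(f"pics/{n}0.png",f["image"][:,:,::-1])
    print(n,f["fx"],f["cx"],f["cy"],f["R"].round(3).tolist(),f["t"].round(3).tolist())
s=robot.sense();print(s["t"],s["tcp_pos"],s["tcp_rot"],robot.nose_length)
E
```

```text
pics
scene 422.8317914099616 318.49699944778524 200.7596647981691 [[-0.543, 0.84, -0.013], [0.542, 0.338, -0.77], [-0.642, -0.425, -0.638]] [0.249, -0.167, 1.405]
top 398.03126643101945 321.25527649403176 201.2013496165482 [[0.005, -1.0, -0.022], [-0.993, -0.003, -0.122], [0.122, 0.022, -0.992]] [0.025, 0.481, 1.136]
0.1 [ 0.18110336 -0.64971035  0.24135684] [-3.13981517e+00  4.88292638e-05  2.71828802e-01] 0.011
```

View pics/scene0.png

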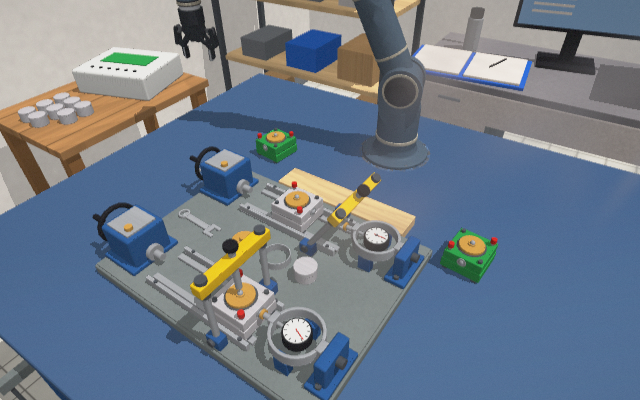

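View pics/top0.png

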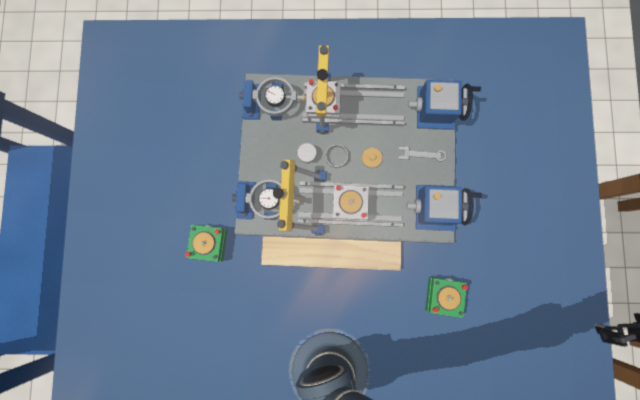

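Top view: the near box is the silver one at (351,201). The far silver box at (323,96) belongs to the fixed second channel, and the green boxes at (205,243) and (448,297) are look-alikes. The near yoke beam is at (286,195), leaning to the ring at (268,198), and the drive is at (440,205). Next I'll measure these and confirm in a crop.

```bash
cat > h.py <<'E'
import numpy as np, cv2
def cloud(f):
    v,u=np.mgrid[:400,:640]; z=f["range_z"]
    c=np.stack([(u-f["cx"])/f["fx"]*z,(v-f["cy"])/f["fy"]*z,z],-1)
    return (c-f["t"])@f["R"]          # R^T (c-t)
def rect(P):
    (c,s,a)=cv2.minAreaRect((P[:,:2]*1000).astype(np.float32)); return np.round(c,1),np.round(s,1),round(a,2)
def line_yaw(P): # axis direction
    d=P[:,:2]-P[:,:2].mean(0); return np.linalg.svd(d,full_matrices=False)[2][0]
E
python3 - <<'E'
from h import *
f=np.load("pics/top0.npz"); W=cloud(f); im=f["image"].astype(int); hsv=cv2.cvtColor(f["image"],cv2.COLOR_RGB2HSV)
def roi(u0,u1,v0,v1):
    m=np.zeros((400,640),bool); m[v0:v1,u0:u1]=1; return m
Z=W[...,2]
bed=roi(230,465,70,250)&(abs(Z-.03)<.005); print("bed z",np.median(Z[bed]),"rect",rect(W[bed]))
yel=(hsv[...,0]>20)&(hsv[...,0]<32)&(hsv[...,1]>180)&(hsv[...,2]>120)
for n,r in(("near",roi(270,310,150,240)),("far",roi(310,335,40,120))):
    m=yel&r&(Z>.13); P=W[m]; print(n,"beam",m.sum(),P.mean(0).round(4),rect(P),P.min(0).round(3),P.max(0).round(3),line_yaw(P))
for n,r in(("near",roi(325,380,170,230)),("far",roi(295,350,70,125))):
    m=r&(abs(Z-.094)<.006); P=W[m]; print(n,"box",m.sum(),P[:,2].mean(),rect(P))
    m=r&(Z>.1)&(Z<.13)&(hsv[...,0]>8)&(hsv[...,0]<20)&(hsv[...,1]>100); print("cap",m.sum(),rect(W[m]))
for n,r in(("near drive",roi(415,470,180,230)),("far drive",roi(415,470,75,125))):
    m=r&(abs(Z-.126)<.005); print(n,m.sum(),rect(W[m]))
for n,r in(("near dial",roi(245,280,175,220)),("far dial",roi(255,300,75,115))):
    m=r&(abs(Z-.096)<.006)&(hsv[...,1]<60)&(hsv[...,2]>150); print(n,m.sum(),rect(W[m]))
# guide lips near channel
for n,r in(("lipA",roi(300,404,180,192)),("lipB",roi(300,404,210,230))):
    m=r&(abs(Z-.05)<.005); P=W[m]; print(n,m.sum(),rect(P),line_yaw(P) if m.sum() else 0)
m=roi(260,405,235,272)&(Z>.003);print("wood",rect(W[m]),np.median(Z[m]))
cv2.imwrite("pics/crop1.png",cv2.resize(f["image"][150:260,225:485,::-1],None,fx=3,fy=3,interpolation=cv2.INTER_CUBIC))
E
```

```text
bed z 0.030564012718013005 rect (array([599.6, -46.1]), array([637.1, 533.1]), 87.99)<stdin>:9: RuntimeWarning: Mean of empty slice.
  ret = um.true_divide(
Traceback (most recent call last):
ValueError: zero-size array to reduction operation minimum which has no identity
```

```bash
cat > m.py <<'E'
from h import *
f=np.load("pics/top0.npz"); W=cloud(f); hsv=cv2.cvtColor(f["image"],cv2.COLOR_RGB2HSV)
def roi(u0,u1,v0,v1):
    m=np.zeros((400,640),bool); m[v0:v1,u0:u1]=1; return m
Z=W[...,2]
print(hsv[205,287],W[205,287],hsv[60,323],W[60,323])
yel=(hsv[...,0]>18)&(hsv[...,0]<32)&(hsv[...,1]>180)&(hsv[...,2]>100)
def show(n,m,extra=False):
    P=W[m]
    if len(P)<5: print(n,"none",len(P)); return
    print(n,len(P),P.mean(0).round(4),*rect(P),line_yaw(P).round(4) if extra else "")
for n,r in(("near",roi(270,310,150,240)),("far",roi(310,335,40,120))): show(n+" beam",yel&r&(Z>.1),1)
for n,r in(("near",roi(325,380,170,230)),("far",roi(295,350,70,125))):
    show(n+" box",r&(abs(Z-.094)<.006)); show("cap",r&(Z>.1)&(Z<.13)&(hsv[...,0]>8)&(hsv[...,0]<20)&(hsv[...,1]>100))
for n,r in(("near drive",roi(415,470,180,230)),("far drive",roi(415,470,75,125))): show(n,r&(abs(Z-.126)<.005))
for n,r in(("near dial",roi(245,280,175,220)),("far dial",roi(255,300,75,115))): show(n,r&(abs(Z-.096)<.006)&(hsv[...,1]<60)&(hsv[...,2]>150))
for n,r in(("lipA",roi(300,404,180,192)),("lipB",roi(300,404,210,230))): show(n,r&(abs(Z-.05)<.005),1)
show("wood",roi(260,405,235,272)&(Z>.003))
show("thrust",roi(405,424,195,215)&(Z>.045))
cv2.imwrite("pics/crop1.png",cv2.resize(f["image"][150:260,225:485,::-1],None,fx=3,fy=3,interpolation=cv2.INTER_CUBIC))
E
python3 m.py
```

```text
[ 22 137 212] [0.45097889 0.10903031 0.19683676] [ 23 139 227] [0.82501769 0.02018175 0.21411855]
near beam none 0
far beam none 0
near box 748 [ 0.4706 -0.0548  0.0948] [471.7 -53.9] [99.4 92. ] 87.7 
cap 137 [ 0.4779 -0.0438  0.1031] [478.9 -43.5] [30.6 51.6] 60.31 
far box 585 [0.7721 0.0249 0.0944] [757.2  38.7] [128.6 129.2] 88.45 
cap 102 [0.7731 0.0152 0.1033] [771.   21.8] [47.2 57.3] 8.73 
near drive 1121 [ 0.4613 -0.3036  0.1254] [ 462.4 -311.5] [117.9  96.9] 87.44 
far drive 1017 [ 0.7599 -0.3148  0.1253] [ 761.2 -322.6] [118.   98.4] 88.45 
near dial 444 [0.4801 0.1837 0.0967] [481.1 189. ] [ 90.7 104.5] 89.47 
far dial 497 [0.7808 0.1598 0.0966] [780.9 161.9] [107.9 108.7] 43.63 
lipA 307 [ 0.527  -0.0577  0.0505] [530.1 -60.3] [297.4  17.3] 87.93 [0.0404 0.9992]
lipB 330 [ 0.4174 -0.0607  0.0506] [416.  -58.4] [291.2  16.1] 88.66 [-0.0359 -0.9994]
wood 4667 [ 0.3355 -0.0081  0.0344] [330.7  -3.9] [104.9 425.3] 0.28 
thrust 206 [ 0.465  -0.2415  0.0803] [ 397.2 -139.2] [ 49.2 299.3] 31.89
```

View pics/crop1.png

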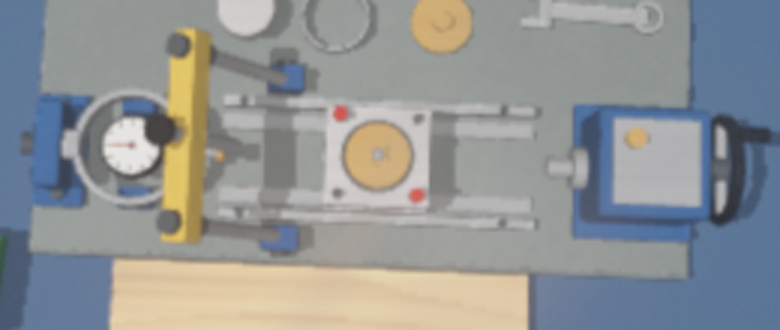

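The crop confirms it: the silver box with the brass cap and red pins sits on the near rails, crop (378,155). The yellow beam is at (185,135), leaning over the ring at (130,148), and the thrust screw is at (560,168).

```bash
sed -i 's/>180)&(hsv\[...,2\]>100/>110)\&(hsv[...,2]>100/' m.py; cat >> m.py <<'E'
yh=np.array([.038,.9993]);xh=np.array([.9993,-.038]);home=np.array([.4764,.0306])
for n,r in(("near",roi(270,310,150,240)),("far",roi(310,335,40,120))):
    P=W[yel&r&(Z>.12)]; q=np.c_[(P[:,:2]-home)@xh,(P[:,:2]-home)@yh,P[:,2]-.03]; print(n,np.percentile(q,[2,50,98],axis=0).round(4).tolist())
from plant import robot
for o in ([np.pi,0,0],[np.pi,0,np.pi/2],[np.pi,0,-np.pi/2]):
  for y,x,z in((-.17,0,.075),(-.17,0,.2),(-.06,0,.075),(.12,-.045,.185),(.02,-.045,.185)):
    p=[*(home+x*xh+y*yh),z]; q=robot.inverse_kinematics(p,o); print(o[2],y,None if q is None else np.round(q,2))
E
python3 m.py | grep -v -e lip -e dial -e drive
```

```text
[ 22 137 212] [0.45097889 0.10903031 0.19683676] [ 23 139 227] [0.82501769 0.02018175 0.21411855]
near beam 735 [0.4761 0.1092 0.1988] [437.8  95.7] [255.7  98.5] 22.76 [-0.9998 -0.022 ]
far beam 505 [0.7648 0.0222 0.2015] [602.8   4.3] [525.   52.8] 6.49 [-1.      0.0053]
near box 748 [ 0.4706 -0.0548  0.0948] [471.7 -53.9] [99.4 92. ] 87.7 
cap 137 [ 0.4779 -0.0438  0.1031] [478.9 -43.5] [30.6 51.6] 60.31 
far box 585 [0.7721 0.0249 0.0944] [757.2  38.7] [128.6 129.2] 88.45 
cap 102 [0.7731 0.0152 0.1033] [771.   21.8] [47.2 57.3] 8.73 
wood 4667 [ 0.3355 -0.0081  0.0344] [330.7  -3.9] [104.9 425.3] 0.28 
thrust 206 [ 0.465  -0.2415  0.0803] [ 397.2 -139.2] [ 49.2 299.3] 31.89 
near [[-0.0883, 0.0666, 0.1494], [-0.0054, 0.078, 0.1598], [0.0838, 0.0965, 0.1678]]
far [[0.2082, -0.0095, 0.1755], [0.2795, 0.0025, 0.1835], [0.3657, 0.0148, 0.2036]]
0 -0.17 [ 0.43  0.42 -0.28  2.1   0.19  0.64 -1.55]
0 -0.17 [ 0.54  0.24 -0.39  1.99  0.11  0.93 -1.48]
0 -0.06 [ 0.34  0.42 -0.45  2.13  0.29  0.65 -1.88]
0 0.12 [ 0.43  0.35 -1.02  2.04  0.37  0.94 -2.36]
0 0.02 [ 0.48  0.23 -0.79  2.1   0.21  0.89 -1.99]
1.5707963267948966 -0.17 [ 0.63  0.45 -0.54  2.09  0.36  0.68 -0.14]
1.5707963267948966 -0.17 [ 0.72  0.27 -0.61  1.98  0.19  0.94  0.02]
1.5707963267948966 -0.06 [ 0.49  0.46 -0.63  2.12  0.42  0.69 -0.43]
1.5707963267948966 0.12 [ 0.48  0.38 -1.1   2.04  0.41  0.96 -0.83]
1.5707963267948966 0.02 [ 0.66  0.28 -1.    2.1   0.3   0.91 -0.52]
-1.5707963267948966 -0.17 [-0.6   0.67  1.11  2.16 -0.84  0.84 -2.1 ]
-1.5707963267948966 -0.17 [-0.69  0.37  1.13  2.05 -0.4   0.97 -2.49]
-1.5707963267948966 -0.06 [-0.84  0.65  1.11  2.19 -0.83  0.82 -2.33]
-1.5707963267948966 0.12 [ 0.52  0.41 -1.16  2.04  0.46  0.98  2.27]
-1.5707963267948966 0.02 [ 0.77  0.35 -1.16  2.09  0.39  0.94  2.53]
```

```bash
cat >> h.py <<'E'
from plant import robot
yh=np.array([.038,.9993]);xh=np.array([.9993,-.038]);home=np.array([.4764,.0306]); O=[np.pi,0,-.038]
def pt(x,y,z): return [*(home+x*xh+y*yh),z+.03]      # machine frame, m
def st(n=""):
    s=robot.sense(); d=s["tcp_pos"][:2]-home; F=s["wrist_force"]
    print(n,round(s["t"],2),"x %.4f y %.4f z %.4f"%(d@xh,d@yh,s["tcp_pos"][2]-.03),"Fy %.2f"%(F[:2]@yh),np.round(F,2)); return F[:2]@yh
E
python3 - <<'E'
from h import *
robot.grip(0.0); robot.goto(pt(0,-.168,.25),O); st("above")
robot.move_straight(pt(0,-.168,.039),vel=.2); st("down")
c=robot.move_straight(pt(0,-.125,.039),vel=.03,contact_N=1.5); st(f"contact {c}")
E
```

```text
above 2.98 x -0.0000 y -0.1690 z 0.2499 Fy -0.74 [-0.45 -0.72 -0.24]
down 4.19 x 0.0008 y -0.1681 z 0.0398 Fy -0.54 [-0.01 -0.54  0.17]
contact True 4.96 x -0.0003 y -0.1486 z 0.0387 Fy -0.02 [ 0.37 -0.03  0.69]
```

```bash
python3 - <<'E'
from h import *
for y in(-.14,-.13,-.12,-.10,-.08,-.075):
    robot.move_straight(pt(0,y,.039),vel=.05); st(y)
F=[robot.sense()["wrist_force"]@[*yh,0] for _ in range(5)]; print(np.round(F,2))
f=robot.grab_frame("top"); np.savez("pics/top1.npz",**f)
g=robot.grab_frame("scene"); cv2.imwrite("pics/s1.png",cv2.resize(g["image"][130:300,180:440,::-1],None,fx=3,fy=3,interpolation=cv2.INTER_CUBIC))
E
```

```text
-0.14 5.3 x -0.0001 y -0.1396 z 0.0389 Fy 0.16 [-0.89  0.19  0.28]
-0.13 5.65 x -0.0000 y -0.1296 z 0.0390 Fy 0.46 [ 0.09  0.46 -0.11]
-0.12 6.0 x 0.0000 y -0.1196 z 0.0390 Fy -0.37 [-0.63 -0.34  0.05]
-0.1 6.55 x 0.0000 y -0.0993 z 0.0390 Fy 0.50 [-0.07  0.5  -0.05]
-0.08 7.1 x 0.0000 y -0.0794 z 0.0390 Fy 0.05 [0.4  0.03 0.14]
-0.075 7.35 x 0.0001 y -0.0749 z 0.0390 Fy -2.64 [-0.59 -2.62 -0.04]
[-2.64 -2.64 -2.64 -2.64 -2.64]
```

View pics/s1.png

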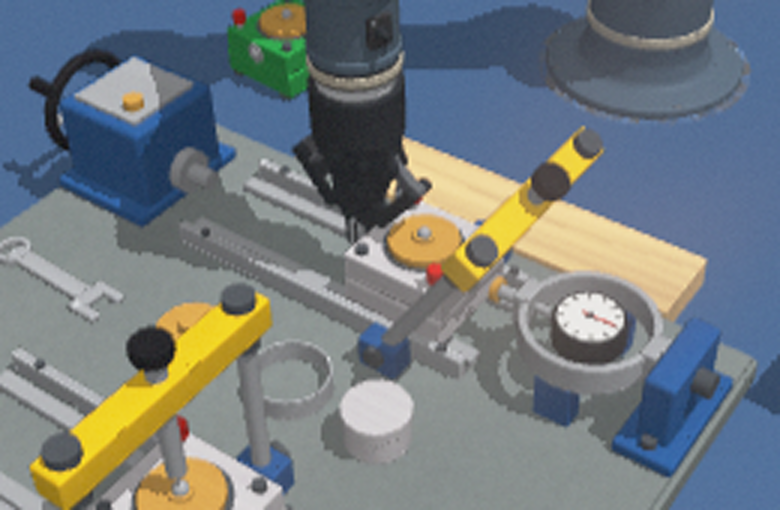

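```bash
python3 - <<'E'
from h import *
for n in(0,1):
    f=np.load(f"pics/top{n}.npz"); W=cloud(f); hsv=cv2.cvtColor(f["image"],cv2.COLOR_RGB2HSV)
    q=np.dstack([(W[...,:2]-home)@xh,(W[...,:2]-home)@yh,W[...,2]-.03]); h,s,v=cv2.split(hsv)
    near=(abs(q[...,0])<.07)&(q[...,1]>-.2)&(q[...,1]<.08)
    for nm,m in(("cap",near&(h>8)&(h<20)&(s>80)&(q[...,2]>.066)&(q[...,2]<.09)),("red",near&((h<6)|(h>174))&(s>110)&(q[...,2]>.06)&(q[...,2]<.1)),("top",near&(abs(q[...,2]-.064)<.004)&(s<60)&(q[...,0]<-.02))):
        P=q[m]; print(n,nm,len(P),np.percentile(P,[2,50,98],axis=0).round(4).tolist() if len(P) else "")
cv2.imwrite("pics/t1.png",cv2.resize(f["image"][150:260,225:425,::-1],None,fx=4,fy=4,interpolation=cv2.INTER_CUBIC))
E
```

```text
0 cap 336 [[-0.0272, -0.1117, 0.0679], [-0.0014, -0.0849, 0.0729], [0.0251, -0.0594, 0.0775]]
0 red 25 [[-0.0407, -0.1254, 0.0802], [0.0295, -0.0551, 0.0832], [0.0386, -0.0469, 0.088]]
0 top 253 [[-0.0473, -0.1325, 0.0606], [-0.0355, -0.0803, 0.0646], [-0.0204, -0.0388, 0.0679]]
1 cap 243 [[-0.028, -0.0328, 0.0682], [-0.0087, -0.0037, 0.0728], [0.0255, 0.0154, 0.0781]]
1 red 29 [[-0.0412, -0.0511, 0.0807], [0.0303, 0.0213, 0.084], [0.0412, 0.0295, 0.0888]]
1 top 232 [[-0.0472, -0.0505, 0.0611], [-0.0361, -0.0033, 0.0647], [-0.0204, 0.0354, 0.0678]]
```

View pics/t1.png

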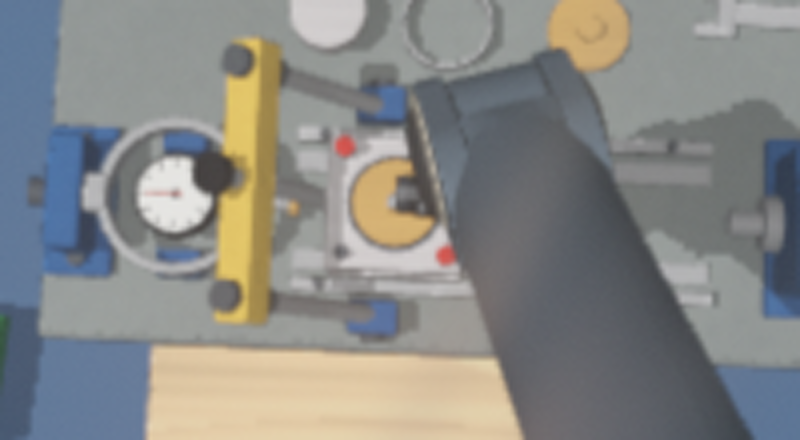

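Picture shows the box level on the rails and about 10 mm short of home: cap at (392,200), stud tip at (293,207). I'll finish in small steps while watching the force.

```bash
python3 - <<'E'
from h import *
y=-.075
robot.move_straight(pt(0,-.071,.039),vel=.02); st(); y=-.071
hist=[]
while y<-.055:
    y+=.0005; robot.move_straight(pt(0,y,.039),vel=.01)
    F=np.mean([ (robot.sleep(.02),robot.sense()["wrist_force"][:2]@yh)[1] for _ in range(3)]); hist.append((round(y,4),round(F,2)))
    if F<-4.5 and hist[-2][1]<-3.3: break
print(hist); st()
f=robot.grab_frame("top"); np.savez("pics/top2.npz",**f)
E
```

```text
7.8 x -0.0000 y -0.0714 z 0.0390 Fy -3.82 [ 0.18 -3.83  0.43]Traceback (most recent call last):
  File "<stdin>", line 8, in <module>
IndexError: list index out of range
```

```bash
python3 - <<'E'
from h import *
for _ in range(6): robot.sleep(.05); st()
f=robot.grab_frame("top"); np.savez("pics/top2.npz",**f); g=robot.grab_frame("scene"); np.savez("pics/scene2.npz",**g)
W=cloud(f); h,s,v=cv2.split(cv2.cvtColor(f["image"],cv2.COLOR_RGB2HSV))
q=np.dstack([(W[...,:2]-home)@xh,(W[...,:2]-home)@yh,W[...,2]-.03])
near=(abs(q[...,0])<.07)&(q[...,1]>-.2)&(q[...,1]<.08)
for nm,m in(("red",near&((h<6)|(h>174))&(s>110)&(q[...,2]>.06)&(q[...,2]<.1)),("top",near&(abs(q[...,2]-.064)<.004)&(s<60)&(q[...,0]<-.02))):
    P=q[m]; print(nm,len(P),np.percentile(P,[2,50,98],axis=0).round(4).tolist())
a=np.load("pics/scene0.npz")["image"]; c=[cv2.resize(i[190:270,300:400,::-1],None,fx=4,fy=4,interpolation=cv2.INTER_CUBIC) for i in(a,g["image"])]
cv2.imwrite("pics/s2.png",np.hstack(c))
E
```

```text
8.15 x -0.0000 y -0.0708 z 0.0390 Fy -4.55 [ 0.21 -4.56  1.91]
 8.2 x -0.0000 y -0.0707 z 0.0390 Fy -5.54 [-0.85 -5.51  1.48]
 8.25 x 0.0000 y -0.0707 z 0.0390 Fy -5.26 [ 0.15 -5.27  1.2 ]
 8.3 x -0.0000 y -0.0707 z 0.0390 Fy -5.08 [-0.2  -5.08  1.05]
 8.35 x -0.0000 y -0.0706 z 0.0390 Fy -5.52 [ 0.9  -5.56  1.08]
 8.4 x -0.0000 y -0.0706 z 0.0390 Fy -5.26 [-0.21 -5.25  1.65]
red 28 [[-0.0414, -0.0471, 0.08], [0.031, 0.024, 0.0842], [0.0407, 0.0322, 0.0871]]
top 232 [[-0.0471, -0.0476, 0.0607], [-0.036, 0.0007, 0.0644], [-0.0204, 0.0383, 0.0678]]
```

View pics/s2.png

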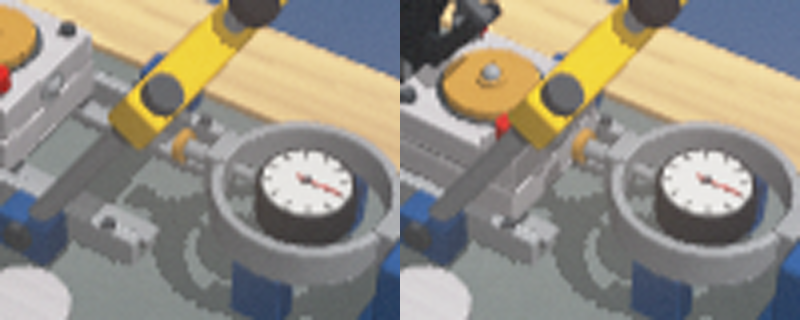

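```bash
python3 - <<'E'
from h import *
def redang(im,box):
    u0,u1,v0,v1=box; c=im[v0:v1,u0:u1].astype(float); w=np.clip(c[...,0]-c[...,1:].max(-1)-25,0,None)
    v,u=np.mgrid[v0:v1,u0:u1]; m=np.array([(u*w).sum(),(v*w).sum()])/w.sum(); d=np.stack([u-m[0],v-m[1]],-1).reshape(-1,2)
    C=(d*w.reshape(-1,1)).T@d; e,V=np.linalg.eigh(C); a=V[:,1]; return m.round(2),round(np.degrees(np.arctan2(a[1],a[0]))%180,1),w.sum().round()
a=np.load("pics/scene0.npz")["image"];b=np.load("pics/scene2.npz")["image"]
for i in(a,b): print("scene",redang(i,(362,392,226,250)))
T=[np.load(f"pics/top{k}.npz")["image"] for k in(0,1,2)]
for i in T: print("top",redang(i,(256,278,188,208)))
# brass stud patch shift
for nm,r in(("brass",(338,356,220,236)),("dialrim",(365,392,240,256))):
    p=[cv2.cvtColor(i[r[2]:r[3],r[0]:r[1]],cv2.COLOR_RGB2GRAY).astype(np.float32) for i in(a,b)]
    print(nm,cv2.phaseCorrelate(p[0],p[1],cv2.createHanningWindow(p[0].shape[::-1],cv2.CV_32F)))
for i in T: # brass tip in top
    h,s,v=cv2.split(cv2.cvtColor(i,cv2.COLOR_RGB2HSV)); m=np.zeros_like(h,bool); m[195:208,291:304]=1; m&=(h>8)&(h<22)&(s>100); V,U=np.nonzero(m); print(len(U),U.mean(),V.mean(),U.max())
E
```

```text
scene (array([380.19, 236.13]), np.float64(24.0), np.float64(296.0))
scene (array([380.21, 236.14]), np.float64(24.2), np.float64(294.0))
top (array([267.47, 198.  ]), np.float64(0.0), np.float64(15.0))
top (array([267.47, 198.  ]), np.float64(0.0), np.float64(15.0))
top (array([267.28, 198.  ]), np.float64(0.0), np.float64(18.0))
brass ((0.08281556176153337, -0.30126666385907974), 1.041392669495609)
dialrim ((0.4909450746256283, 0.005509316704958245), 0.9638747920592626)
28 292.0 201.0 298
28 292.0357142857143 200.39285714285714 298
30 292.03333333333336 200.66666666666666 298
```

```bash
cat >> h.py <<'E'
def needle():
    im=robot.grab_frame("scene")["image"]; u0,u1,v0,v1=362,392,226,250; c=im[v0:v1,u0:u1].astype(float); w=np.clip(c[...,0]-c[...,1:].max(-1)-25,0,None)
    v,u=np.mgrid[v0:v1,u0:u1]; m=np.array([(u*w).sum(),(v*w).sum()])/w.sum(); d=np.stack([u-m[0],v-m[1]],-1).reshape(-1,2)
    a=np.linalg.eigh((d*w.reshape(-1,1)).T@d)[1][:,1]; return round(np.degrees(np.arctan2(a[1],a[0]))%180,1),m.round(1)
E
python3 - <<'E'
from h import *
y=-.0705
while y<-.060:
    y+=.0005; robot.move_straight(pt(0,y,.039),vel=.01); robot.sleep(.05)
    F=robot.sense()["wrist_force"][:2]@yh; a,m=needle(); print(round(y,4),round(F,2),a,m)
    if F<-8.5 or abs(a-24.1)>4 or abs(m-[380.2,236.1]).max()>1: break
st()
E
```

```text
-0.07 -3.69 24.1 [380.2 236.1]
-0.0695 -4.26 23.8 [380.1 236.1]
-0.069 -4.82 24.0 [380.2 236.2]
-0.0685 -4.64 23.8 [380.2 236.1]
-0.068 -5.16 24.0 [380.2 236.1]
-0.0675 -3.92 24.0 [380.2 236.1]
-0.067 -4.04 24.0 [380.2 236.1]
-0.0665 -4.57 24.0 [380.2 236.2]
-0.066 -5.27 24.0 [380.2 236.1]
-0.0655 -4.1 23.9 [380.2 236.1]
-0.065 -5.08 23.9 [380.2 236.1]
-0.0645 -4.67 24.1 [380.2 236.1]
-0.064 -5.33 24.1 [380.2 236.1]
-0.0635 -4.58 23.9 [380.1 236.1]
-0.063 -4.78 23.9 [380.2 236.1]
-0.0625 -4.34 24.2 [380.2 236.1]
-0.062 -5.16 24.0 [380.2 236.1]
-0.0615 -4.32 24.1 [380.2 236.2]
-0.061 -4.29 24.1 [380.2 236.1]
-0.0605 -4.27 27.1 [379.3 236.1]
-0.06 -5.47 34.5 [379.3 236.5]
 15.85 x -0.0000 y -0.0602 z 0.0390 Fy -5.66 [ 0.34 -5.67  0.98]
```

The needle started to turn at the TCP y of about -60.7 mm, so the nose bears on the stud with well under 1 mm of squeeze. I'll back off and check, then do the yoke.

```bash
python3 - <<'E'
from h import *
robot.sleep(.3); print(needle())
robot.move_straight(pt(0,-.10,.039),vel=.05); print(needle()); st()
robot.move_straight(pt(0,-.10,.27),vel=.25)
robot.move_straight(pt(-.045,.14,.27),vel=.25); st()
f=robot.grab_frame("top"); np.savez("pics/top3.npz",**f)
robot.move_straight(pt(-.045,.14,.151),vel=.15); st()
print(needle())
E
```

```text
(np.float64(34.6), array([379. , 236.4]))
(np.float64(34.6), array([378.9, 236.3]))
 17.2 x 0.0000 y -0.0996 z 0.0390 Fy 0.49 [-0.42  0.51 -0.07]
 19.4 x -0.0448 y 0.1388 z 0.2695 Fy -0.09 [ 0.02 -0.09  0.36]
 20.39 x -0.0444 y 0.1403 z 0.1518 Fy 0.01 [ 0.47 -0.01  0.18]
(np.float64(34.6), array([378.8, 236.2]))
```

```bash
python3 - <<'E'
from h import *
c=robot.move_straight(pt(-.045,.085,.153),vel=.06); st(c)
c=robot.move_straight(pt(-.045,.040,.160),vel=.06); st(c)
y=.040
while y>.016:
    y-=.001; robot.move_straight(pt(-.045,y,.161),vel=.02); F=robot.sense()["wrist_force"][:2]@yh; print(round(y,3),round(F,1),end="; ")
    if F>9: break
st()
f=robot.grab_frame("scene"); cv2.imwrite("pics/s3.png",cv2.resize(f["image"][130:300,260:440,::-1],None,fx=3.5,fy=3.5,interpolation=cv2.INTER_CUBIC)); print(needle())
E
```

```text
False 21.51 x -0.0431 y 0.0876 z 0.1550 Fy 6.97 [1.11 6.93 6.94]
False 22.42 x -0.0460 y 0.0391 z 0.1593 Fy -0.52 [ 0.04 -0.53 -0.51]
0.039 -0.0; 0.038 1.9; 0.037 2.6; 0.036 2.2; 0.035 1.4; 0.034 2.4; 0.033 2.5; 0.032 2.0; 0.031 2.5; 0.03 1.8; 0.029 2.7; 0.028 2.2; 0.027 5.5; 0.026 8.1; 0.025 10.2;  26.17 x -0.0447 y 0.0279 z 0.1612 Fy 10.24 [ 2.09 10.17  0.94]
(np.float64(34.7), array([378.9, 236.2]))
```

View pics/s3.png

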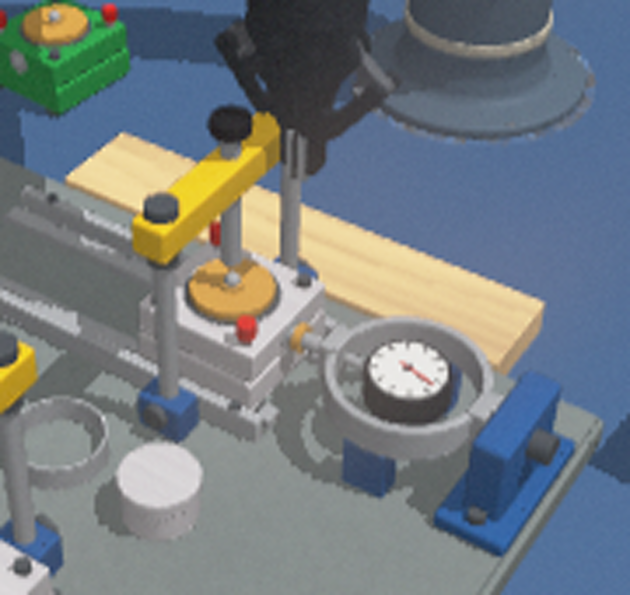

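The yoke stands upright, with the force rising sharply at the stop. The screw at (231,240) is over the ball at (232,280), and the nose is on the stud at (300,338). I'll retreat, check and, if the check passes, hand in.

```bash
python3 - <<'E'
from h import *
robot.move_straight(pt(-.045,.10,.161),vel=.1); robot.move_straight(pt(-.045,.14,.30),vel=.2)
f=robot.grab_frame("top"); W=cloud(f); h,s,v=cv2.split(cv2.cvtColor(f["image"],cv2.COLOR_RGB2HSV))
q=np.dstack([(W[...,:2]-home)@xh,(W[...,:2]-home)@yh,W[...,2]-.03]); P=q[(abs(q[...,0])<.1)&(abs(q[...,1])<.12)&(q[...,2]>.12)&(q[...,2]<.2)&(h>18)&(h<32)&(s>110)]
print("beam",len(P),np.percentile(P,[2,50,98],axis=0).round(4).tolist()); n=needle(); print(n); st()
if abs(np.median(P[:,1]))<.008 and n[0]<45: print(robot.close_job())
E
```

```text
beam 472 [[-0.0876, -0.01, 0.1797], [-0.0147, 0.0025, 0.1838], [0.0863, 0.0144, 0.1879]]
(np.float64(34.6), array([378.9, 236.2]))
 28.14 x -0.0456 y 0.1390 z 0.2985 Fy 0.15 [-0.3   0.16 -0.16]
the job is handed in; nothing more can be done
None
```

The job is handed in at about 28 s: the box's nose bears lightly on the stud (under about 1 mm of squeeze, estimated from the dial needle), the yoke is upright against its stop with its screw over the ball, and the arm is clear of everything; no verdict was returned.

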